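# Put the porcelain colour pots back in their two stacks

## Robot

A 7-joint arm with a two-finger parallel gripper is mounted at the origin on the work surface. World frame = base frame: x ahead of the robot, y to its left, z up, the work surface at z = 0. Lengths are in mm, angles in rad, forces in N, time in s.
With the tool pointing down it reaches from about 425 to 950 mm from the base axis. Payload 4.7 kg.
Tool frame: the origin (TCP) lies midway between the tips of the shut fingers; the grasp point (between the pads) lies 19 mm behind it; z points along the fingers, y is the line along which they close (so a half turn about z gives the same grasp; the last joint's range is limited). The gripper opens to 87 mm and grips with 3 to 60 N. Pads are 19 mm wide; open, the fingers measure 117 mm over their backs; the gripper's body (75 mm by 190 mm) begins 51 mm behind the grasp point.
Start: joints at [1.192, 0.469, -0.049, 1.532, 0.024, 1.141, -0.082], TCP at [231.376, -634.125, 222.573] pointing down, gripper open.
Joint ranges: [-2.59, 2.59], [-0.33, 1.99], [-1.39, 1.29], [0.1, 2.45], [-1.04, 4.18], [0.21, 1.99], [-2.66, 2.66]. Speed limits (rad/s): [2.57, 2.57, 3.14, 3.14, 3.14, 3.14, 3.14].

## Interface

Orientations are given as a rotation vector (axis times angle).
In Python, from workcell import robot gives the robot as it stands.
- The arm moves only by the shell command python3 -m handwheel 'ROWS' [OPENING] [FORCE]. ROWS is JSON, one flat list of numbers, 6 for each row, row after row: the shift along the tool's x, y, z each as a share of 0.5 m, from -1 to 1, then the turn, a rotation vector about the tool's x, y, z each as a share of 0.5 rad, from -1 to 1. In form: [dx, dy, dz, rx, ry, rz, dx, dy, dz, rx, ry, rz, ...]. A call has 1 to 12 rows; each row is the pose to reach, as a shift and turn from the pose commanded when the call began, along the tool's axes at that moment; what a row does not reach only later rows make up. A row lasts 1/8 s, in which the tool goes at most 62.5 mm and 10.7 degrees, less where a joint would pass 70% of its speed; a pose out of reach is approached as far as the arm can. A call with a number of a shift or a turn outside -1 to 1 is refused whole. A call with a gripper value outside its range is refused whole. OPENING is the finger opening in mm, from 0 to 87, set as the call begins (- or left out, the last holds). The fingers move at their own pace and stop on an object; FORCE is the grip in N (left out, the last holds). Time passes only in rows, so rows that repeat a pose let the fingers close. It gives the time, the measured TCP pose, the force, the opening and the grip force at its end, in the units of the state.
- robot.read_state(): the state, without advancing time (a new reading comes with each control period).
- robot.grab_frame(name): name is "scene" or "top"; returns (picture, depth): 384x512x3 uint8, blue, green, red; 384x512 float32, mm along the optical axis (not along the pixel's ray), 0 where there is no reading.
- robot.get_calibration(name): a dict with "vfov" (degrees; the focal length in pixels is half the picture's height over the tangent of half this angle, whatever the lens; pixels are square), "cx", "cy" (the principal point, pixels), "k1" (the pictures are not rectified: a ray, as slopes to the right and down, at radius r is drawn at 1 + k1 r^2 times it, then the intrinsics apply), "rvec" (rotation vector, rad) and "tvec" (3), from world to camera coordinates, as OpenCV has them. Camera axes: x right, y down, z forward; pixel columns grow to the right and rows downward; lengths in mm; the calibration is good to about 2 mm. A picture is of the moment at which its call begins. get_calibration takes no time and is no camera call.
- robot.sign_off(): hands the job in; it is judged then, once.
The state is a dict: "clock": time; "q": joint angles; "dq": joint speeds; "joint_efforts": joint torques, N m; "position": TCP position; "tcp_rot": TCP orientation; "wrist_force": force on the tool from outside, world axes, zero at the start; "wrist_torque": the same for the moment, N m; "opening": finger opening in mm; "grasp_force": force on a finger pad.
Only numpy, scipy, OpenCV 4.12 (cv2) and the standard library are available. Lean on these libraries where they do the work, as an engineer would, in place of code of your own. Each camera call takes 0.05 s, during which the arm holds its last target. There are 200 camera calls.

## Task

Stack the porcelain for the night: on the round brass tray stand the large round pot, then the small round pot down in its well, then the lid on top; on the square wooden tray stand the large square pot, then the small square pot down in its well. Everything ends upright, fully seated and let go, the large pots about in the middle of their trays. It is porcelain, so set each piece down gently rather than dropping it, and leave the brush pot, the brass bowl and the pastel tin where they are.

Things in the scene. Friction and masses are not known exactly. Their poses are not given: they have to be found in the camera images.
- round_large_center (a point): Large round pot, white porcelain, loose, upright, about 240 g: a straight-sided cylinder 68 mm in diameter, 44 mm high, with a round well in its top 60 mm across and 12 mm deep (walls 4 mm; solid below). This point is on its axis, half-way up (22 mm over its underside); z is up.
- round_small_center (a point): Small round pot, white porcelain, loose, upright, 150 g: a straight cylinder 46 mm in diameter, 60 mm high, with a round well in its top 38 mm across, 12 mm deep (walls 4 mm). This point: on its axis, half-way up (30 mm); z up. Seated in the large round pot its lowest 12 mm are below that rim, with 7 mm play all round: grip its upper half.
- lid_knob (a point): Lid of the small round pot, white porcelain, loose, 60 g, right way up: below a plug 28 mm in diameter, 8 mm high; then a disc 52 mm in diameter, 5 mm thick; on top a round knob 20 mm in diameter, 26 mm high, to grip. This point: centre of the knob, 13 mm over the disc's top, 26 mm over the plug's underside; z up. The plug enters the pot's well (5 mm play all round); the disc rests on its rim.
- square_large_center (a point): Large square pot, white porcelain, loose, upright, about 280 g: 66 x 66 mm with straight sides, 44 mm high, with a square well in its top 58 x 58 mm and 12 mm deep (walls 4 mm; solid below). This point is on its vertical axis, half-way up (22 mm over its underside); x and y are square to its sides, z is up.
- square_small_center (a point): Small square pot, white porcelain, loose, upright, 180 g: 46 x 46 mm, straight sides, 60 mm high; a square well in its top 38 x 38 mm, 12 mm deep (walls 4 mm). This point: on its vertical axis, half-way up (30 mm); x and y square to its sides, z up. Seated in the large square pot its lowest 12 mm are below that rim, with 6 mm play each side when sides are parallel: grip its upper half.
- round_tray: Round low brass tray, fixed to the table: 100 mm in diameter, its floor 3 mm and its thin rim 6 mm above the table; 94 mm across inside. The origin is the centre of its underside, on the table; z is up.
- square_tray: Square low dark wooden tray, fixed to the table: 96 x 96 mm, its floor 3 mm and its 3 mm thick rim 6 mm above the table; 90 x 90 mm inside. The origin is the centre of its underside, on the table; x and y are square to its sides, z is up.
- brush_pot: Bystander, not to be disturbed: brass pot 96 mm in diameter and 110 mm high with paint brushes standing in it up to about 250 mm. The origin is the centre of its underside.
- brass_bowl: Bystander, not to be disturbed: round brass bowl 110 mm in diameter and 50 mm high. The origin is the centre of its underside.
- pastel_tin: Bystander, not to be disturbed: open flat tin of pastels, 80 mm (its x) by 170 mm (its y), 14 mm high. The origin is the centre of its underside.
Things that resemble listed ones, but are neither listed nor needed, are in the scene too. Of the things that look like the round_tray, take the one that is farthest to the robot's left at the start.

How it is judged:
By the outcome, as a careful person would: the job done as asked, in the order asked, and still so for the second after the job is handed in, with the robot touching nothing.
It also fails if it takes over 131 s, if anything falls off the work surface, if the arm or the gripper's body presses on something with over 40 N, if the wrist force passes 120 N, or if a joint passes its speed limit or range.

## Working session

There is one attempt and no reset: what is moved stays moved. The work goes in short steps, Python scripts to look and compute and a shell command to move; the robot and the scene stay as the last step left them, time stands still between calls to the robot, and variables do not carry over. Pictures are saved under pics/ and viewed, at most 14 in all, crops included, and the job is handed in when it is done.

```bash
mkdir -p pics
cat > h.py <<'E'
from workcell import robot
import numpy as np, cv2
from scipy.spatial.transform import Rotation as R
def cloud(n, save=None):
    im,d=robot.grab_frame(n); c=robot.get_calibration(n)
    f=192/np.tan(np.radians(c['vfov'])/2)
    K=np.array([[f,0,c['cx']],[0,f,c['cy']],[0,0,1]])
    v,u=np.mgrid[0:384,0:512]
    p=cv2.undistortPoints(np.stack([u,v],-1).reshape(-1,1,2).astype(np.float64),K,np.array([c['k1'],0,0,0.])).reshape(384,512,2)
    P=np.dstack([p,np.ones((384,512))])*d[...,None]
    Rm=R.from_rotvec(np.ravel(c['rvec'])).as_matrix()
    W=(P-np.ravel(c['tvec']))@Rm
    W[d==0]=np.nan
    if save: cv2.imwrite('pics/'+save,cv2.resize(im,(800,600)))
    return im,d,W
E
python3 - <<'E'
from h import *
for n in('scene','top'):
    im,d,W=cloud(n,n+'0.png'); np.savez(n+'0.npz',im=im,W=W); print(n,robot.get_calibration(n))
    for v in range(20,384,70):print([tuple(np.round(W[v,u]).tolist()) for u in range(40,512,90)])
print(robot.read_state())
E
```

```text
scene {'vfov': 44.79618942227754, 'cx': 250.79208837526684, 'cy': 195.53395850646135, 'k1': 0.06091722109742296, 'rvec': array([ 2.22775857,  0.89340282, -0.33552275]), 'tvec': array([-400.11327251, -232.49673864, 1783.38007103])}
[(-1274.0, 271.0, -87.0), (-1120.0, 729.0, -181.0), (-1135.0, 1479.0, -433.0), (-806.0, 2126.0, -538.0), (-85.0, 2127.0, -298.0), (619.0, 1510.0, 144.0)]
[(-1062.0, 64.0, -332.0), (31.0, -48.0, 234.0), (-19.0, 412.0, -2.0), (269.0, 665.0, 14.0), (336.0, 1439.0, -319.0), (766.0, 1427.0, -118.0)]
[(-145.0, -351.0, 2.0), (75.0, -129.0, -1.0), (310.0, 92.0, 6.0), (543.0, 319.0, 8.0), (776.0, 548.0, 7.0), (927.0, 1305.0, -382.0)]
[(145.0, -516.0, 0.0), (343.0, -328.0, 3.0), (541.0, -132.0, -1.0), (745.0, 64.0, 1.0), (948.0, 260.0, 3.0), (1089.0, 1252.0, -731.0)]
[(366.0, -641.0, -3.0), (558.0, -483.0, 24.0), (721.0, -306.0, -2.0), (901.0, -134.0, 1.0), (975.0, 566.0, -737.0), (1265.0, 851.0, -735.0)]
[(546.0, -739.0, 2.0), (702.0, -593.0, 1.0), (861.0, -442.0, -2.0), (880.0, 22.0, -739.0), (1142.0, 282.0, -745.0), (1402.0, 540.0, -745.0)]
top {'vfov': 42.7175052
[... 1057 characters left out ...]
212582,  0.46936637, -0.04861956,  1.53356077,  0.02410526,
        1.14100762, -0.08227308]), 'dq': array([-9.40825763e-04, -1.37446004e-03,  1.50418494e-04, -4.13174375e-03,
        1.75504909e-03, -2.21234235e-05, -3.84978137e-04]), 'joint_efforts': array([ 4.15725781e-04, -5.09168243e+01, -8.08889768e-02, -2.36829060e+01,
       -6.14943146e-02,  3.44131363e-02,  4.44258842e-05]), 'position': array([ 231.15190736, -633.6164013 ,  221.60648878]), 'tcp_rot': array([-3.09195764e+00, -5.46446085e-01,  5.64083046e-04]), 'wrist_force': array([-0.13858807, -0.59451278, -0.22817467]), 'wrist_torque': array([ 0.00143167, -0.00492428,  0.01521354]), 'grasp_force': 0.0, 'opening': 87.1584373965271}
```

View pics/top0.png

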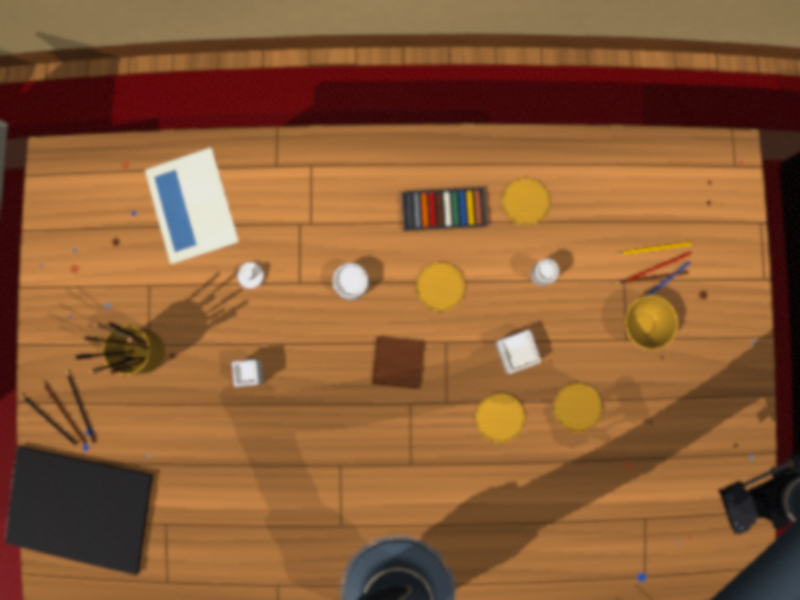

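View pics/scene0.png

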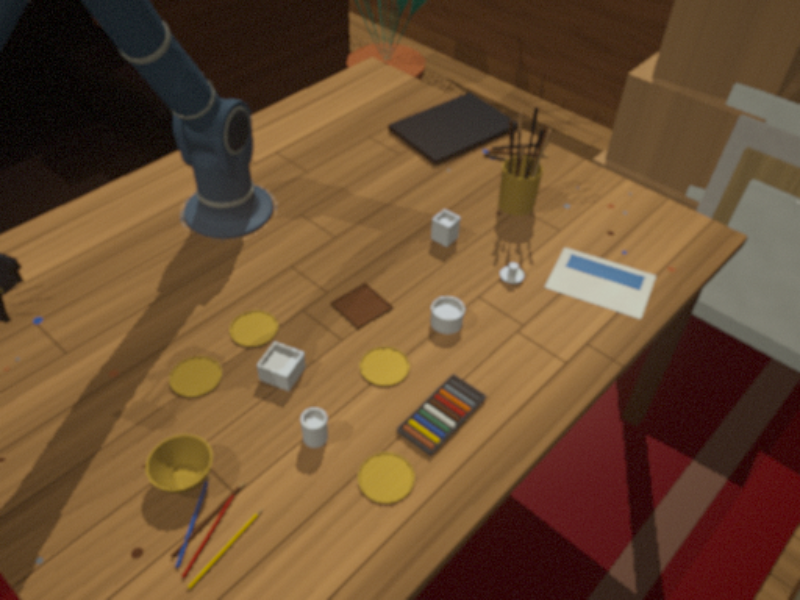

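The top view shows these (pixels at 800x600):
- **Round pieces:** lid at (251,275), large round pot at (351,280), small round pot at (545,271).
- **Square pieces:** small square pot at (246,373), large square pot at (519,351).
- **Trays:** square tray at (399,362). The leftmost brass tray, at (441,287), is the target.

The scene view agrees with this. Next I fit silhouettes for the poses.

```bash
cat > fit.py <<'E'
from h import *
from scipy.optimize import minimize
S=6
def cyl(r,z0,z1): 
    a=np.linspace(0,2*np.pi,48,endpoint=False); c=np.c_[r*np.cos(a),r*np.sin(a)]
    return np.vstack([np.c_[c,np.full(48,z)] for z in(z0,z1)])
def box(s,z0,z1):
    c=np.array([[1,1],[1,-1],[-1,-1],[-1,1]])*s/2
    return np.vstack([np.c_[c,np.full(4,z)] for z in(z0,z1)])
white=lambda h:(h[...,1]<90)&(h[...,2]>70)
brown=lambda h:h[...,2]<115
yel=lambda h:(h[...,0]>21)&(h[...,0]<35)&(h[...,1]>150)
M={'RL':([cyl(34,0,44)],white,0),'RS':([cyl(23,0,60)],white,0),'LID':([cyl(26,8,13),cyl(10,13,39)],white,0),
'SL':([box(66,0,44)],white,1),'SS':([box(46,0,60)],white,1),'RT':([cyl(50,0,6)],yel,0),'ST':([box(96,0,6)],brown,1)}
def fit(cam,im,name,x,y,yaw=0,z=0,pr=True):
    parts,mf,sq=M[name]; c=robot.get_calibration(cam)
    f=192/np.tan(np.radians(c['vfov'])/2); K=np.array([[f,0,c['cx']],[0,f,c['cy']],[0,0,1]])
    def proj(P): 
        return cv2.projectPoints(P.astype(float),np.ravel(c['rvec']).astype(float),np.ravel(c['tvec']).astype(float),K,np.array([c['k1'],0,0,0.]))[0][:,0]
    u,v=np.round(proj(np.array([[x,y,z+20]]))[0]).astype(int); w=26
    cr=cv2.resize(im[v-w:v+w,u-w:u+w],None,fx=S,fy=S,interpolation=cv2.INTER_CUBIC)
    m=mf(cv2.cvtColor(cr,cv2.COLOR_BGR2HSV)).astype(np.uint8)
    n,l,st,ce=cv2.connectedComponentsWithStats(m)
    k=1+np.argmax(st[1:,4]-3*np.hypot(*(ce[1:]-w*S).T)); m=(l==k).astype(np.uint8)
    m=cv2.morphologyEx(m,cv2.MORPH_CLOSE,np.ones((25,25)))
    def render(p):
        o=np.zeros_like(m); Rz=R.from_euler('z',p[2]).as_matrix()
        for q in parts:
            s=(proj(q@Rz.T+[p[0],p[1],z])-[u-w,v-w]+.5)*S-.5
            cv2.fillConvexPoly(o,cv2.convexHull((s*16).round().astype(np.int32)),1,shift=4)
        return o
    cost=lambda p:np.mean((render(np.r_[p,0] if len(p)<3 else p)!=m))*1000
    best=None
    for y0 in ([yaw-.4,yaw,yaw+.4] if sq else [0]):
        p0=[x,y]+([y0] if sq else [])
        r=minimize(cost,p0,method='Nelder-Mead',options=dict(initial_simplex=np.array([p0]+[np.array(p0)+np.eye(len(p0))[i]*[12,12,.25][i] for i in range(len(p0))])))
        if best is None or r.fun<best.fun: best=r
    if pr: print(name,cam,best.x.round(2),'miss/area',round(best.fun*m.size/1000/m.sum(),3))
    return best.x
E
python3 - <<'E'
from fit import *
D={c:np.load(c+'0.npz') for c in('top','scene')}
for n,px,z in [('RL',(351,280),44),('RS',(545,271),60),('LID',(251,275),13),('SL',(519,351),44),('SS',(246,373),60),('RT',(441,287),3),('ST',(399,362),3)]:
    w=D['top']['W'][int(px[1]*.64)-2:int(px[1]*.64)+3,int(px[0]*.64)-2:int(px[0]*.64)+3].reshape(-1,3); w=np.nanmedian(w,0); print(w.round())
    for c in D: fit(c,D[c]['im'],n,w[0],w[1],z=0)
E
```

```text
[625.  86.  33.]
RL top [624.03  86.84] miss/area 0.063
RL scene [619.98  90.96] miss/area 0.062
[ 638. -296.   48.]
RS top [ 637.67 -301.37] miss/area 0.048
RS scene [ 633.3  -295.92] miss/area 0.054
[637. 286.  34.]
LID top [641.7  289.87] miss/area 0.114
LID scene [637.49 294.8 ] miss/area 0.173
[ 482. -245.   32.]
SL top [ 4.8009e+02 -2.4380e+02  3.7000e-01] miss/area 0.108
SL scene [ 4.7765e+02 -2.4016e+02  3.2000e-01] miss/area 0.069
[445. 292.  47.]
SS top [4.4305e+02 2.9206e+02 1.9000e-01] miss/area 0.119
SS scene [ 4.3978e+02  2.9590e+02 -6.0000e-02] miss/area 0.083
[614. -95.   5.]Traceback (most recent call last):
  File "<stdin>", line 5, in <module>
  File "fit.py", line 24, in fit
    k=1+np.argmax(st[1:,4]-3*np.hypot(*(ce[1:]-w*S).T)); m=(l==k).astype(np.uint8)
        ~~~~~~~~~^^^^^^^^^^^^^^^^^^^^^^^^^^^^^^^^^^^^^^
    return _wrapfunc(a, 'argmax', axis=axis, out=out, **kwds)
    return bound(*args, **kwds)
ValueError: attempt to get argmax of an empty sequence
```

Run:
```python
from fit import *
import fit as F
D={c:np.load(c+'0.npz') for c in('top','scene')}
for c,pts in (('top',[(282,184),(255,232),(282,210)]),('scene',[(246,235),(231,195),(200,220)])):
    h=cv2.cvtColor(D[c]['im'],cv2.COLOR_BGR2HSV); print(c,[h[v,u].tolist() for u,v in pts])
tiles=[]
for c,L in (('top',[(282,184),(255,232),(157,238),(332,225)]),('scene',[(246,235),(231,195),(285,146),(180,234)])):
    tiles.append(np.hstack([cv2.resize(D[c]['im'][v-24:v+24,u-24:u+24],(200,200),interpolation=cv2.INTER_CUBIC) for u,v in L]))
cv2.imwrite('pics/crops.png',np.vstack(tiles))
```

```text
top [[20, 202, 207], [11, 180, 98], [15, 163, 188]]
scene [[22, 167, 186], [14, 165, 102], [17, 144, 138]]
```

View pics/crops.png

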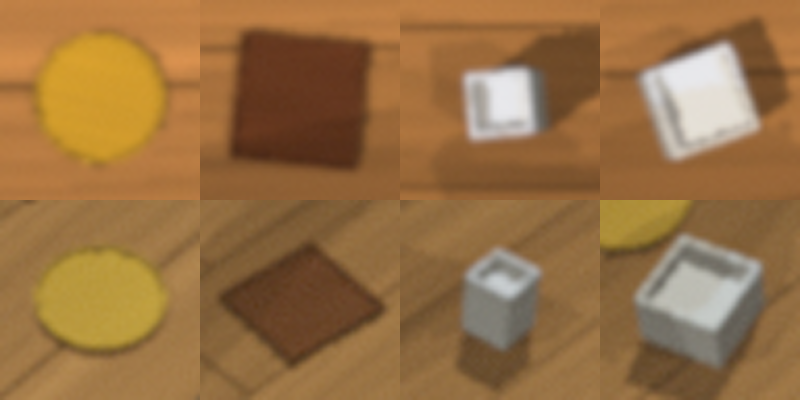

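The crops show both trays clearly (48 px tiles), and the square pots' side faces. I'll adjust the colour thresholds and refit.

```bash
sed -i 's/^white=.*/white=lambda h:(h[...,1]<95)\&(h[...,2]>40)/; s/^brown=.*/brown=lambda h:(h[...,2]<135)\&(h[...,0]<=14)\&(h[...,1]>130)/; s/^yel=.*/yel=lambda h:(h[...,0]>=18)\&(h[...,0]<35)\&(h[...,1]>120)\&(h[...,2]>130)/' fit.py
sed -i 's/    def render(p)/    globals()["LAST"]=(cr,m)\n    def render(p)/; s/    return best.x/    cv2.drawContours(cr,cv2.findContours(m,0,2)[0],-1,(0,255,0),1); cv2.drawContours(cr,cv2.findContours(render(np.r_[best.x,0][:3]),0,2)[0],-1,(0,0,255),1); TILES.append(cv2.resize(cr,(200,200)))\n    return best.x/; s/^S=6/S=6;TILES=[]/' fit.py
python3 - <<'E'
from fit import *
D={c:np.load(c+'0.npz') for c in('top','scene')}
for n,x,y,a in [('RT',614,-95,0),('ST',465,-20,-.08),('SS',442,293,.05),('SL',480,-242,.35),('LID',639,291,0),('RS',636,-298,0)]:
    for c in D: fit(c,D[c]['im'],n,x,y,yaw=a)
cv2.imwrite('pics/fit.png',np.vstack([np.hstack(TILES[i:i+4]) for i in(0,4,8)]))
E
```

```text
RT top [613.7  -93.16] miss/area 0.019
RT scene [610.05 -86.94] miss/area 0.047
ST top [ 4.5996e+02 -6.6800e+00 -9.0000e-02] miss/area 0.108
ST scene [ 4.5943e+02 -2.1700e+00 -1.4000e-01] miss/area 0.086
SS top [4.436e+02 2.921e+02 2.200e-01] miss/area 0.13
SS scene [ 4.4023e+02  2.9523e+02 -6.0000e-02] miss/area 0.095
SL top [ 4.8007e+02 -2.4397e+02  3.8000e-01] miss/area 0.119
SL scene [ 4.7728e+02 -2.4031e+02  2.8000e-01] miss/area 0.077
LID top [640.27 290.44] miss/area 0.127
LID scene [640.34 294.13] miss/area 0.188
RS top [ 637.71 -301.68] miss/area 0.064
RS scene [ 633.16 -295.76] miss/area 0.061
```

View pics/fit.png

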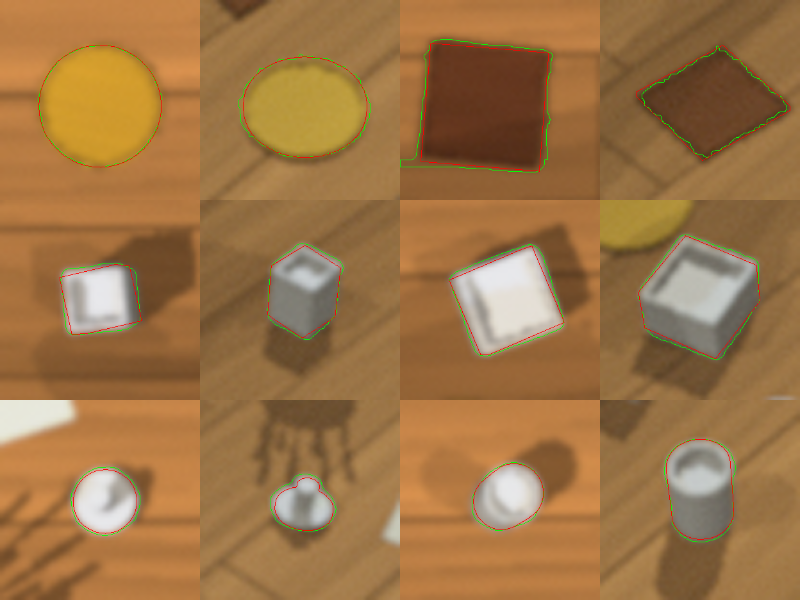

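```bash
cat > go.py <<'E'
import sys
from h import *
def go(x,y,z,yaw=None):
    s=robot.read_state(); Rm=R.from_rotvec(s['tcp_rot']); M=Rm.as_matrix()
    d=Rm.inv().apply(np.array([x,y,z])-s['position'])/500
    cy=np.arctan2(M[1,0],M[0,0]); rz=0 if yaw is None else -((yaw-cy+np.pi/2)%np.pi-np.pi/2)/.5
    print('row',d.round(4),'rz',round(rz,3),'now',s['position'].round(1),'yaw',round(cy,3),'tilt',M[:2,2].round(4),'F',s['wrist_force'].round(1),'open',round(s['opening'],1),'g',round(s['grasp_force'],1),'t',round(s['clock'],1))
if __name__=='__main__': go(*map(float,sys.argv[1:]))
E
python3 go.py 622 89 160; python3 go.py 622 89 15 .35
```

```text
row [ 1.2297 -1.0895  0.1251] rz 0 now [ 231.2 -633.6  221.6] yaw 0.35 tilt [-0.0007  0.0016] F [-0.1 -0.6 -0.2] open 87.2 g 0.0 t 0.1
row [ 1.2297 -1.089   0.4151] rz -0.0 now [ 231.2 -633.6  221.6] yaw 0.35 tilt [-0.0007  0.0016] F [-0.1 -0.6 -0.2] open 87.2 g 0.0 t 0.1
```

```bash
python3 -m handwheel '[0.04,-0.036,0.01,0,0,0, 0.12,-0.1,0.02,0,0,0, 0.61,-0.54,0.06,0,0,0, 0.61,-0.54,0.06,0,0,0, 0.61,-0.54,0.06,0,0,0, 0.61,-0.54,0.06,0,0,0, 0.61,-0.54,0.06,0,0,0, 0.61,-0.54,0.06,0,0,0, 0.61,-0.54,0.06,0,0,0, 0.61,-0.54,0.06,0,0,0]' 87 20
python3 -m handwheel '[0.62,-0.55,0.065,0,0,0, 0.62,-0.55,0.065,0,0,0, 0.62,-0.55,0.065,0,0,0, 0.62,-0.55,0.065,0,0,0, 0.62,-0.55,0.065,0,0,0, 0.62,-0.55,0.065,0,0,0, 0.62,-0.55,0.065,0,0,0, 0.62,-0.55,0.065,0,0,0, 0.62,-0.55,0.065,0,0,0, 0.62,-0.55,0.065,0,0,0]'
python3 go.py 622 89 60; python3 go.py 622 89 15
```

```text
clock: 1.35
position: [424.3, -278.0, 192.5]
tcp_rot: [3.094, 0.541, -0.001]
wrist_force: [-0.2, -0.2, -1.3]
opening: 86.9
grasp_force: 0.0
clock: 2.6
position: [622.3, 85.6, 160.0]
tcp_rot: [3.093, 0.54, -0.001]
wrist_force: [0.7, 1.1, -0.5]
opening: 86.7
grasp_force: 0.0
row [ 0.0019 -0.007   0.2001] rz 0 now [622.3  85.6 160. ] yaw 0.346 tilt [-0.0002 -0.0015] F [ 0.7  1.1 -0.5] open 86.7 g 0.0 t 2.6
row [ 0.0019 -0.0071  0.2901] rz 0 now [622.3  85.6 160. ] yaw 0.346 tilt [-0.0002 -0.0015] F [ 0.7  1.1 -0.5] open 86.7 g 0.0 t 2.6
```

```bash
python3 -m handwheel '[0.002,-0.007,0.03,0,0,0, 0.002,-0.007,0.1,0,0,0, 0.002,-0.007,0.19,0,0,0, 0.002,-0.007,0.22,0,0,0, 0.002,-0.007,0.25,0,0,0, 0.002,-0.007,0.27,0,0,0, 0.002,-0.007,0.282,0,0,0, 0.002,-0.007,0.282,0,0,0, 0.002,-0.007,0.282,0,0,0]'
python3 go.py 622 89 18
python3 -m handwheel '[0,0,0,0,0,0, 0,0,0,0,0,0, 0,0,0,0,0,0, 0,0,0,0,0,0, 0,0,0,0,0,0, 0,0,0,0,0,0, 0,0,0,0,0,0, 0,0,0,0,0,0]' 55 25
```

```text
clock: 3.72
position: [622.6, 92.4, 19.7]
tcp_rot: [3.094, 0.547, 0.002]
wrist_force: [-0.2, -0.0, -0.3]
opening: 86.9
grasp_force: 0.0
row [-0.0035  0.0059  0.0035] rz 0 now [622.6  92.4  19.7] yaw 0.35 tilt [0.0013 0.0001] F [-0.2 -0.  -0.3] open 86.9 g 0.0 t 3.7
clock: 4.72
position: [622.6, 91.7, 19.5]
tcp_rot: [3.093, 0.546, 0.001]
wrist_force: [0.7, -4.1, 5.4]
opening: 67.5
grasp_force: 25.0
```

```bash
python3 go.py 612 -90 55
python3 -m handwheel '[0,0,-0.01,0,0,0, 0,0,-0.03,0,0,0, 0,0,-0.06,0,0,0, 0,0,-0.08,0,0,0, 0,0,-0.08,0,0,0, 0,0,-0.08,0,0,0]'
```

```text
row [-0.1443  0.3343 -0.0709] rz 0 now [622.6  91.7  19.5] yaw 0.35 tilt [ 0.001  -0.0007] F [ 0.7 -4.1  5.4] open 67.5 g 25.0 t 4.7
clock: 5.48
position: [621.8, 92.1, 58.9]
tcp_rot: [3.094, 0.547, -0.001]
wrist_force: [-0.1, -0.4, -1.1]
opening: 67.2
grasp_force: 25.0
```

```bash
python3 -m handwheel '[-0.01,0.02,0,0,0,0, -0.03,0.07,0,0,0,0, -0.06,0.14,0,0,0,0, -0.09,0.22,0,0,0,0, -0.12,0.28,0,0,0,0, -0.137,0.32,0,0,0,0, -0.1435,0.334,0,0,0,0, -0.1435,0.334,0,0,0,0, -0.1435,0.334,0,0,0,0, -0.1435,0.334,0,0,0,0, -0.1435,0.334,0,0,0,0]'
python3 go.py 612 -90 24
python3 - <<'E'
from fit import *
for c in('top','scene'):
    im,d,W=cloud(c,'a_%s.png'%c)
    np.savez('a_%s.npz'%c,im=im)
    fit(c,im,'RL',612,-90,z=39)
    cv2.imwrite('pics/a_%s.png'%c,TILES[-1])
cv2.imwrite('pics/a.png',np.hstack(TILES))
E
```

```text
clock: 6.85
position: [612.0, -88.4, 59.1]
tcp_rot: [-3.093, -0.549, -0.0]
wrist_force: [-0.6, -0.4, -3.1]
opening: 67.5
grasp_force: 25.0
row [-0.0012  0.0031  0.0702] rz 0 now [612.  -88.4  59.1] yaw 0.351 tilt [0.0001 0.0002] F [-0.6 -0.4 -3.1] open 67.5 g 25.0 t 6.8
RL top [ 648.84 -123.7 ] miss/area 0.799
RL scene [607.01 -83.91] miss/area 0.472
```

View pics/a.png

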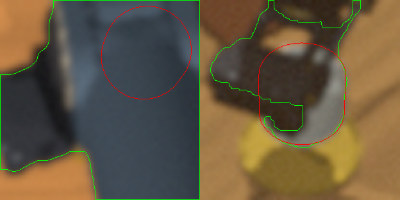

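The top view is blocked by the arm. The scene crop shows the held pot hanging over the brass tray, so I'm lowering it.

```bash
python3 -m handwheel '[-0.001,0.003,0.02,0,0,0, -0.001,0.003,0.04,0,0,0, -0.001,0.003,0.055,0,0,0, -0.001,0.003,0.062,0,0,0, -0.001,0.003,0.066,0,0,0, -0.001,0.003,0.069,0,0,0, -0.001,0.003,0.071,0,0,0, -0.001,0.003,0.071,0,0,0, -0.001,0.003,0.071,0,0,0, -0.001,0.003,0.071,0,0,0]'
python3 -m handwheel '[0,0,0.001,0,0,0, 0,0,0.002,0,0,0, 0,0,0.003,0,0,0, 0,0,0.003,0,0,0]'
```

```text
clock: 8.2
position: [612.0, -90.8, 23.7]
tcp_rot: [3.094, 0.547, 0.0]
wrist_force: [-0.3, -0.8, -2.8]
opening: 67.5
grasp_force: 25.0
clock: 8.7
position: [612.0, -90.8, 22.5]
tcp_rot: [3.093, 0.547, 0.0]
wrist_force: [-2.5, 0.0, 2.2]
opening: 67.5
grasp_force: 25.0
```

```bash
python3 -m handwheel '[0,0,0,0,0,0, 0,0,0,0,0,0, 0,0,0,0,0,0, 0,0,0,0,0,0, 0,0,0,0,0,0]' 86
python3 -m handwheel '[0,0,-0.01,0,0,0, 0,0,-0.04,0,0,0, 0,0,-0.1,0,0,0, 0,0,-0.2,0,0,0, 0,0,-0.22,0,0,0, 0,0,-0.22,0,0,0, 0,0,-0.22,0,0,0]'
python3 go.py 635.5 -298.5 130
```

```text
clock: 9.32
position: [612.0, -90.8, 22.0]
tcp_rot: [3.094, 0.547, 0.0]
wrist_force: [0.2, -0.2, 0.5]
opening: 86.1
grasp_force: 0.0
clock: 10.2
position: [610.9, -90.9, 130.9]
tcp_rot: [-3.093, -0.547, 0.004]
wrist_force: [-0.2, 0.5, 0.3]
opening: 85.6
grasp_force: 0.0
row [-0.0961  0.407   0.0016] rz 0 now [610.9 -90.9 130.9] yaw 0.35 tilt [-0.0024  0.0001] F [-0.2  0.5  0.3] open 85.6 g 0.0 t 10.2
```

```bash
python3 -m handwheel '[-0.01,0.05,0,0,0,0, -0.04,0.15,0,0,0,0, -0.06,0.27,0,0,0,0, -0.09,0.37,0,0,0,0, -0.096,0.407,0,0,0,0, -0.096,0.407,0,0,0,0, -0.096,0.407,0,0,0,0, -0.096,0.407,0,0,0,0]'
python3 -m handwheel '[0,0,0,0,0,0, 0,0,0,0,0,0]'
python3 go.py 635.5 -298.5 32
python3 - <<'E'
from fit import *
for c in('top','scene'):
    im,d,W=cloud(c); fit(c,im,'RL',612,-90,z=3)
cv2.imwrite('pics/b.png',np.hstack(TILES))
E
```

```text
clock: 11.2
position: [637.1, -295.5, 132.2]
tcp_rot: [-3.092, -0.552, -0.0]
wrist_force: [0.1, -0.8, 0.9]
opening: 85.8
grasp_force: 0.0
clock: 11.45
position: [636.8, -297.8, 132.3]
tcp_rot: [3.093, 0.548, 0.0]
wrist_force: [-0.4, -0.2, 0.0]
opening: 86.0
grasp_force: 0.0
row [-0.0029  0.0004  0.2006] rz 0 now [ 636.8 -297.8  132.3] yaw 0.351 tilt [ 0.0002 -0.0001] F [-0.4 -0.2  0. ] open 86.0 g 0.0 t 11.4
RL top [611.43 -92.23] miss/area 0.045
RL scene [607.06 -87.1 ] miss/area 0.068
```

View pics/b.png

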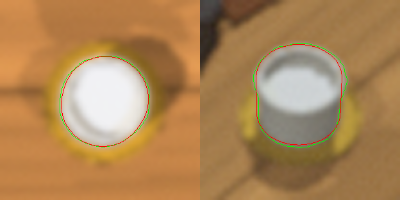

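Pot in the tray: centred within about 3 mm in both views. The top camera agrees better with the robot frame, so I'll weight it more. Next I descend on the small round pot.

```bash
python3 go.py 636.6 -300.3 33
python3 -m handwheel '[-0.002,0.005,0.02,0,0,0, -0.002,0.005,0.06,0,0,0, -0.002,0.005,0.11,0,0,0, -0.002,0.005,0.15,0,0,0, -0.002,0.005,0.18,0,0,0, -0.002,0.005,0.198,0,0,0, -0.002,0.005,0.198,0,0,0, -0.002,0.005,0.198,0,0,0]' 80
python3 -m handwheel '[0,0,0,0,0,0, 0,0,0,0,0,0, 0,0,0,0,0,0, 0,0,0,0,0,0, 0,0,0,0,0,0, 0,0,0,0,0,0, 0,0,0,0,0,0, 0,0,0,0,0,0, 0,0,0,0,0,0]' 36 20
python3 -m handwheel '[0,0,-0.01,0,0,0, 0,0,-0.03,0,0,0, 0,0,-0.07,0,0,0, 0,0,-0.12,0,0,0, 0,0,-0.16,0,0,0, 0,0,-0.16,0,0,0, 0,0,-0.16,0,0,0, 0,0,-0.16,0,0,0]'
python3 go.py 610.5 -91 130
```

```text
row [-0.0015  0.0038  0.1984] rz 0 now [ 636.6 -298.2  132.2] yaw 0.35 tilt [ 0.0001 -0.0002] F [ 0.4  0.5 -0.2] open 85.7 g 0.0 t 11.6
clock: 12.55
position: [637.2, -301.3, 33.9]
tcp_rot: [3.093, 0.547, 0.002]
wrist_force: [-0.4, -0.4, -0.0]
opening: 80.1
grasp_force: 0.0
clock: 13.68
position: [636.5, -300.9, 33.1]
tcp_rot: [-3.093, -0.547, 0.0]
wrist_force: [-1.2, 0.6, 2.4]
opening: 45.2
grasp_force: 20.0
clock: 14.68
position: [635.7, -300.9, 111.8]
tcp_rot: [-3.092, -0.546, 0.003]
wrist_force: [0.6, 0.7, -2.2]
opening: 45.3
grasp_force: 20.0
row [ 0.0965 -0.4117 -0.036 ] rz 0 now [ 635.7 -300.9  111.8] yaw 0.35 tilt [-0.0021  0.0008] F [ 0.6  0.7 -2.2] open 45.3 g 20.0 t 14.7
```

```bash
python3 -m handwheel '[0.005,-0.02,0,0,0,0, 0.02,-0.08,0,0,0,0, 0.04,-0.17,0,0,0,0, 0.062,-0.265,0,0,0,0, 0.08,-0.345,0,0,0,0, 0.092,-0.392,0,0,0,0, 0.0965,-0.4117,0,0,0,0, 0.0965,-0.4117,0,0,0,0, 0.0965,-0.4117,0,0,0,0, 0.0965,-0.4117,0,0,0,0, 0.0965,-0.4117,0,0,0,0]'
python3 go.py 610.5 -91 85
python3 - <<'E'
from fit import *
im,d,W=cloud('scene'); cv2.imwrite('pics/c.png',cv2.resize(im[200:280,205:285],(500,500),interpolation=cv2.INTER_CUBIC))
fit('scene',im,'RL',610,-90,z=3)
E
```

```text
clock: 16.05
position: [611.3, -92.1, 112.9]
tcp_rot: [3.094, 0.544, -0.0]
wrist_force: [0.2, 0.4, -3.3]
opening: 45.5
grasp_force: 20.0
row [-0.0008 -0.0026  0.0559] rz 0 now [611.3 -92.1 112.9] yaw 0.348 tilt [-0.0001 -0.0002] F [ 0.2  0.4 -3.3] open 45.5 g 20.0 t 16.1
RL scene [606.6  -85.98] miss/area 0.375
```

View pics/c.png

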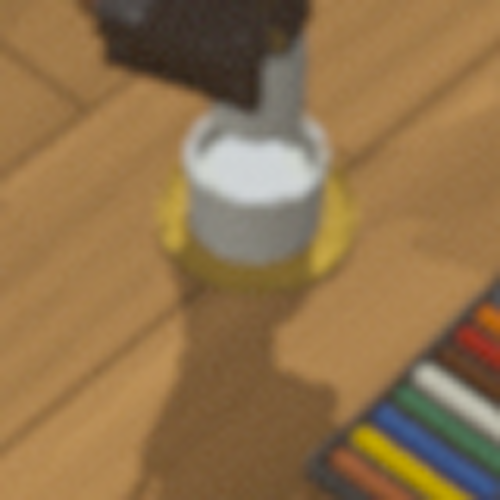

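The crop shows the small pot hanging centred over the large pot (both near x≈257). Lowering.

```bash
python3 -m handwheel '[-0.001,-0.002,0.02,0,0,0, -0.001,-0.002,0.04,0,0,0, -0.001,-0.002,0.055,0,0,0, -0.001,-0.002,0.065,0,0,0, -0.001,-0.002,0.073,0,0,0, -0.001,-0.002,0.08,0,0,0, -0.001,-0.002,0.084,0,0,0, -0.001,-0.002,0.086,0,0,0, -0.001,-0.002,0.086,0,0,0, -0.001,-0.002,0.086,0,0,0]'
python3 -m handwheel '[0,0,0.001,0,0,0, 0,0,0.002,0,0,0, 0,0,0.003,0,0,0, 0,0,0.0035,0,0,0, 0,0,0.0035,0,0,0]'
```

```text
clock: 17.35
position: [610.6, -90.5, 70.2]
tcp_rot: [3.093, 0.547, 0.001]
wrist_force: [-0.1, 0.0, -2.0]
opening: 45.2
grasp_force: 20.0
clock: 17.98
position: [610.5, -90.4, 68.3]
tcp_rot: [3.094, 0.547, 0.0]
wrist_force: [0.8, -0.2, -2.3]
opening: 45.3
grasp_force: 20.0
```

```bash
python3 -m handwheel '[0,0,0.001,0,0,0, 0,0,0.002,0,0,0, 0,0,0.002,0,0,0, 0,0,0.002,0,0,0]'
```

```text
clock: 18.48
position: [610.6, -90.4, 68.1]
tcp_rot: [3.093, 0.546, 0.001]
wrist_force: [-2.2, 0.4, 5.0]
opening: 45.4
grasp_force: 20.0
```

```bash
python3 -m handwheel '[0,0,0,0,0,0, 0,0,0,0,0,0, 0,0,0,0,0,0, 0,0,0,0,0,0, 0,0,0,0,0,0]' 64
python3 -m handwheel '[0,0,-0.01,0,0,0, 0,0,-0.04,0,0,0, 0,0,-0.1,0,0,0, 0,0,-0.16,0,0,0, 0,0,-0.16,0,0,0, 0,0,-0.16,0,0,0, 0,0,-0.16,0,0,0]'
python3 go.py 640 291 130
```

```text
clock: 19.1
position: [610.5, -90.4, 67.2]
tcp_rot: [-3.094, -0.547, -0.0]
wrist_force: [-0.6, 0.6, -0.3]
opening: 63.8
grasp_force: 0.0
clock: 19.98
position: [609.7, -90.4, 146.2]
tcp_rot: [-3.093, -0.547, 0.003]
wrist_force: [0.4, 0.5, -0.3]
opening: 64.1
grasp_force: 0.0
row [ 0.3185 -0.6959  0.0324] rz 0 now [609.7 -90.4 146.2] yaw 0.35 tilt [-0.0021  0.0002] F [ 0.4  0.5 -0.3] open 64.1 g 0.0 t 20.0
```

```bash
python3 -m handwheel '[0.02,-0.05,0,0,0,0, 0.06,-0.13,0,0,0,0, 0.1,-0.23,0,0,0,0, 0.15,-0.33,0,0,0,0, 0.2,-0.43,0,0,0,0, 0.24,-0.53,0,0,0,0, 0.29,-0.63,0,0,0,0, 0.3185,-0.696,0.03,0,0,0, 0.3185,-0.696,0.03,0,0,0, 0.3185,-0.696,0.03,0,0,0, 0.3185,-0.696,0.03,0,0,0, 0.3185,-0.696,0.03,0,0,0]'
python3 go.py 640 291 17
python3 - <<'E'
from fit import *
M['RS']=([cyl(23,9,60),cyl(34,-32,12)],white,0)
for c in('top','scene'):
    im,d,W=cloud(c); fit(c,im,'RS',610,-90,z=35)
E
```

```text
clock: 21.48
position: [641.5, 289.5, 132.7]
tcp_rot: [3.094, 0.543, 0.001]
wrist_force: [0.1, -0.3, 0.3]
opening: 63.9
grasp_force: 0.0
row [-0.0019 -0.0039  0.2314] rz 0 now [641.5 289.5 132.7] yaw 0.348 tilt [ 0.0008 -0.0005] F [ 0.1 -0.3  0.3] open 63.9 g 0.0 t 21.5
RS top [611.18 -91.4 ] miss/area 0.024
RS scene [607.41 -86.06] miss/area 0.074
```

```bash
python3 -m handwheel '[-0.002,-0.003,0.03,0,0,0, -0.002,-0.003,0.09,0,0,0, -0.002,-0.003,0.15,0,0,0, -0.002,-0.003,0.19,0,0,0, -0.002,-0.003,0.215,0,0,0, -0.002,-0.003,0.23,0,0,0, -0.002,-0.003,0.23,0,0,0, -0.002,-0.003,0.23,0,0,0]'
python3 -m handwheel '[0,0,0,0,0,0, 0,0,0,0,0,0, 0,0,0,0,0,0, 0,0,0,0,0,0, 0,0,0,0,0,0, 0,0,0,0,0,0, 0,0,0,0,0,0, 0,0,0,0,0,0, 0,0,0,0,0,0, 0,0,0,0,0,0, 0,0,0,0,0,0, 0,0,0,0,0,0]' 12 15
python3 -m handwheel '[0,0,-0.01,0,0,0, 0,0,-0.03,0,0,0, 0,0,-0.1,0,0,0, 0,0,-0.18,0,0,0, 0,0,-0.25,0,0,0, 0,0,-0.25,0,0,0, 0,0,-0.25,0,0,0, 0,0,-0.25,0,0,0]'
python3 go.py 610.7 -91 130
python3 - <<'E'
from fit import *
im,d,W=cloud('scene'); cv2.imwrite('pics/d.png',cv2.resize(im[110:210,280:380],(500,500),interpolation=cv2.INTER_CUBIC))
E
```

```text
clock: 22.58
position: [640.0, 292.5, 18.3]
tcp_rot: [-3.093, -0.547, -0.003]
wrist_force: [-1.0, 0.4, -0.1]
opening: 64.1
grasp_force: 0.0
clock: 24.08
position: [639.3, 292.2, 17.2]
tcp_rot: [3.094, 0.547, -0.0]
wrist_force: [-0.1, -0.4, -0.1]
opening: 19.4
grasp_force: 15.0
clock: 25.08
position: [638.5, 291.5, 140.6]
tcp_rot: [3.093, 0.547, -0.005]
wrist_force: [-0.3, 0.5, -0.0]
opening: 19.7
grasp_force: 15.0
row [-0.3143  0.6997  0.0224] rz 0 now [638.5 291.5 140.6] yaw 0.35 tilt [-0.0027 -0.0015] F [-0.3  0.5 -0. ] open 19.7 g 15.0 t 25.1
```

View pics/d.png

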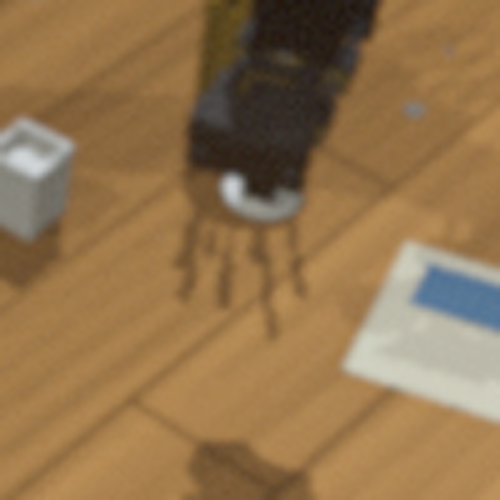

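The crop shows the lid held by its knob and level, near (260,195).

```bash
python3 -m handwheel '[-0.01,0.02,0,0,0,0, -0.03,0.07,0,0,0,0, -0.07,0.15,0,0,0,0, -0.11,0.245,0,0,0,0, -0.155,0.345,0,0,0,0, -0.2,0.445,0,0,0,0, -0.24,0.535,0,0,0,0, -0.275,0.612,0,0,0,0, -0.3,0.668,0,0,0,0, -0.3143,0.6997,0,0,0,0, -0.3143,0.6997,0,0,0,0, -0.3143,0.6997,0,0,0,0]'
python3 -m handwheel '[0,0,0,0,0,0, 0,0,0,0,0,0, 0,0,0,0,0,0]'
python3 go.py 610.7 -91 104.2
python3 - <<'E'
from fit import *
im,d,W=cloud('scene'); cv2.imwrite('pics/e.png',cv2.resize(im[200:270,210:280],(500,500),interpolation=cv2.INTER_CUBIC))
E
```

```text
clock: 26.62
position: [611.8, -88.3, 142.3]
tcp_rot: [-3.092, -0.55, -0.001]
wrist_force: [-0.9, -0.3, -1.6]
opening: 19.5
grasp_force: 15.0
clock: 27.0
position: [611.7, -89.8, 142.3]
tcp_rot: [-3.093, -0.548, -0.0]
wrist_force: [-0.3, 0.0, -0.0]
opening: 19.5
grasp_force: 15.0
row [-0.0028  0.0015  0.0763] rz 0 now [611.7 -89.8 142.3] yaw 0.351 tilt [0.0001 0.    ] F [-0.3  0.  -0. ] open 19.5 g 15.0 t 27.0
```

View pics/e.png

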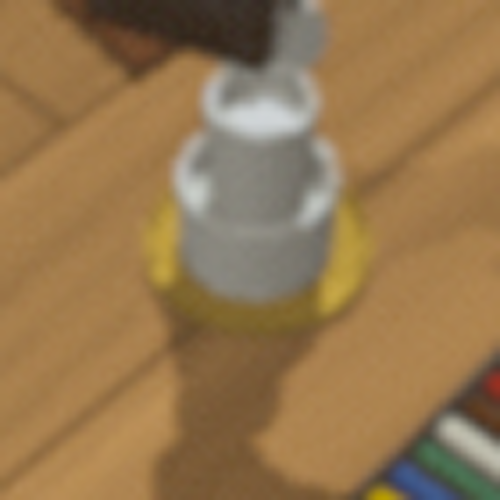

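The small pot is seated centrally in the large one (axis near x≈260), and the lid sits above it within about 1 mm laterally. Lowering.

```bash
python3 -m handwheel '[-0.002,0.0015,0.02,0,0,0, -0.002,0.0015,0.036,0,0,0, -0.002,0.0015,0.048,0,0,0, -0.002,0.0015,0.055,0,0,0, -0.002,0.0015,0.061,0,0,0, -0.002,0.0015,0.066,0,0,0, -0.002,0.0015,0.07,0,0,0, -0.002,0.0015,0.073,0,0,0, -0.002,0.0015,0.073,0,0,0, -0.002,0.0015,0.073,0,0,0]'
python3 -m handwheel '[0,0,0.001,0,0,0, 0,0,0.002,0,0,0, 0,0,0.003,0,0,0, 0,0,0.003,0,0,0]'
python3 -m handwheel '[0,0,0.001,0,0,0, 0,0,0.0015,0,0,0, 0,0,0.0015,0,0,0]'
```

```text
clock: 28.3
position: [611.0, -91.4, 105.9]
tcp_rot: [3.094, 0.547, 0.0]
wrist_force: [-0.4, 0.5, -0.5]
opening: 19.5
grasp_force: 15.0
clock: 28.8
position: [611.0, -91.4, 104.3]
tcp_rot: [3.094, 0.547, -0.0]
wrist_force: [0.1, -0.0, -0.7]
opening: 19.6
grasp_force: 15.0
clock: 29.18
position: [611.2, -91.4, 104.2]
tcp_rot: [3.093, 0.547, 0.001]
wrist_force: [-1.6, 0.4, 4.7]
opening: 19.6
grasp_force: 15.0
```

```bash
python3 -m handwheel '[0,0,0,0,0,0, 0,0,0,0,0,0, 0,0,0,0,0,0, 0,0,0,0,0,0, 0,0,0,0,0,0]' 50
python3 -m handwheel '[0,0,-0.01,0,0,0, 0,0,-0.03,0,0,0, 0,0,-0.07,0,0,0, 0,0,-0.12,0,0,0, 0,0,-0.12,0,0,0, 0,0,-0.12,0,0,0]' 
python3 go.py 479.2 -243 120 .34
```

```text
clock: 29.8
position: [611.0, -91.4, 103.5]
tcp_rot: [-3.094, -0.547, 0.0]
wrist_force: [-0.7, -0.4, 0.0]
opening: 49.6
grasp_force: 0.0
clock: 30.55
position: [610.6, -91.5, 163.3]
tcp_rot: [3.094, 0.547, -0.001]
wrist_force: [-0.2, 0.2, 0.2]
opening: 50.0
grasp_force: 0.0
row [-0.3507  0.1947  0.0868] rz 0.02 now [610.6 -91.5 163.3] yaw 0.35 tilt [-0.0004 -0.0002] F [-0.2  0.2  0.2] open 50.0 g 0.0 t 30.6
```

```bash
python3 -m handwheel '[-0.04,0.02,0,0,0,0, -0.12,0.06,0,0,0,0, -0.21,0.12,0,0,0,0, -0.3,0.165,0,0,0,0, -0.35,0.1947,0.04,0,0,0, -0.35,0.1947,0.08,0,0,0, -0.35,0.1947,0.08,0,0,0, -0.35,0.1947,0.08,0,0,0, -0.35,0.1947,0.08,0,0,0, -0.35,0.1947,0.08,0,0,0, -0.35,0.1947,0.08,0,0,0]' 87
python3 go.py 479.2 -243 18 .34
python3 - <<'E'
from fit import *
D={}
for c in('top','scene'):
    im,d,W=cloud(c); D[c]=im
    M['LID']=([cyl(23,35,95),cyl(34,3,47),cyl(26,95,100),cyl(10,100,126)],white,0)
    fit(c,im,'LID',610,-90,z=0)
cv2.imwrite('pics/f.png',np.hstack([cv2.resize(D['top'][150:240,220:340],(400,300)),cv2.resize(D['scene'][190:280,200:320],(400,300))]))
E
```

```text
clock: 31.92
position: [480.2, -242.7, 123.9]
tcp_rot: [3.093, 0.547, 0.001]
wrist_force: [1.4, 0.5, 0.2]
opening: 87.2
grasp_force: 0.0
row [-0.0022 -0.0003  0.2117] rz 0.021 now [ 480.2 -242.7  123.9] yaw 0.35 tilt [ 0.0005 -0.0003] F [1.4 0.5 0.2] open 87.2 g 0.0 t 31.9
LID top [611.38 -91.68] miss/area 0.036
LID scene [607.19 -86.53] miss/area 0.085
```

View pics/f.png

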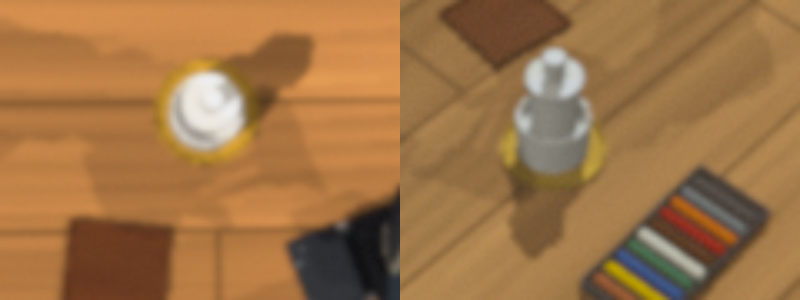

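The round stack is complete and straight in both views. Next is the large square pot.

```bash
python3 -m handwheel '[-0.001,0,0.03,0,0,0, -0.001,0,0.08,0,0,0, -0.001,0,0.13,0,0,0, -0.001,0,0.17,0,0,0, -0.001,0,0.2,0,0,0, -0.001,0,0.21,0,0,0, -0.001,0,0.21,0,0,0, -0.001,0,0.21,0,0,0]'
python3 -m handwheel '[0,0,0,0,0,0, 0,0,0,0,0,0, 0,0,0,0,0,0, 0,0,0,0,0,0, 0,0,0,0,0,0, 0,0,0,0,0,0, 0,0,0,0,0,0, 0,0,0,0,0,0]' 55 25
python3 -m handwheel '[0,0,-0.01,0,0,0, 0,0,-0.03,0,0,0, 0,0,-0.06,0,0,0, 0,0,-0.08,0,0,0, 0,0,-0.08,0,0,0, 0,0,-0.08,0,0,0]'
python3 go.py 460 -5.5 60 -.1
```

```text
clock: 33.02
position: [480.0, -243.3, 19.2]
tcp_rot: [3.093, 0.547, 0.002]
wrist_force: [-0.6, 0.6, -0.0]
opening: 87.1
grasp_force: 0.0
clock: 34.02
position: [479.7, -243.2, 18.8]
tcp_rot: [3.093, 0.547, 0.001]
wrist_force: [-0.0, -0.1, 4.6]
opening: 65.8
grasp_force: 24.9
clock: 34.78
position: [479.2, -243.0, 58.5]
tcp_rot: [-3.094, -0.547, 0.0]
wrist_force: [-0.2, 0.2, -3.9]
opening: 66.1
grasp_force: 24.9
row [ 0.1267 -0.4594 -0.003 ] rz 0.899 now [ 479.2 -243.    58.5] yaw 0.35 tilt [-0.0003  0.    ] F [-0.2  0.2 -3.9] open 66.1 g 24.9 t 34.8
```

```bash
python3 -m handwheel '[0.006,-0.02,0,0,0,0, 0.02,-0.08,0,0,0,0.15, 0.045,-0.165,0,0,0,0.3, 0.072,-0.26,0,0,0,0.5, 0.097,-0.35,0,0,0,0.7, 0.115,-0.42,0,0,0,0.85, 0.125,-0.455,0,0,0,0.9, 0.1265,-0.459,0,0,0,0.9, 0.1265,-0.459,0,0,0,0.9, 0.1265,-0.459,0,0,0,0.9, 0.1265,-0.459,0,0,0,0.9, 0.1265,-0.459,0,0,0,0.9]'
python3 - <<'E'
from fit import *
D={c:np.load(c+'0.npz') for c in('top','scene')}
for t in(110,120):
  M['ST']=(M['ST'][0],lambda h:(h[...,2]<t)&(h[...,0]<=14)&(h[...,1]>130),1)
  fit('top',D['top']['im'],'ST',460,-7,yaw=-.09)
E
python3 go.py 460 -6 22 -.1
```

```text
clock: 36.28
position: [460.2, -6.3, 58.5]
tcp_rot: [3.137, -0.159, 0.0]
wrist_force: [0.4, -0.8, -2.9]
opening: 65.8
grasp_force: 24.9
ST top [ 4.6153e+02 -7.0700e+00 -9.0000e-02] miss/area 0.042
ST top [ 4.6089e+02 -6.6200e+00 -1.1000e-01] miss/area 0.03
row [-0.0005 -0.0006  0.073 ] rz -0.002 now [460.2  -6.3  58.5] yaw -0.101 tilt [ 0.     -0.0001] F [ 0.4 -0.8 -2.9] open 65.8 g 24.9 t 36.3
```

```bash
python3 -m handwheel '[0,0,0.02,0,0,0, 0,0,0.04,0,0,0, 0,0,0.055,0,0,0, 0,0,0.062,0,0,0, 0,0,0.066,0,0,0, 0,0,0.069,0,0,0, 0,0,0.07,0,0,0, 0,0,0.07,0,0,0, 0,0,0.07,0,0,0]'
python3 -m handwheel '[0,0,0.001,0,0,0, 0,0,0.002,0,0,0, 0,0,0.003,0,0,0, 0,0,0.003,0,0,0, 0,0,0.003,0,0,0]'
```

```text
clock: 37.4
position: [460.4, -5.8, 23.7]
tcp_rot: [3.138, -0.157, 0.001]
wrist_force: [-0.1, -0.6, -2.9]
opening: 66.2
grasp_force: 24.9
clock: 38.02
position: [460.2, -5.8, 22.0]
tcp_rot: [3.138, -0.157, 0.0]
wrist_force: [0.6, 0.3, -3.4]
opening: 65.7
grasp_force: 24.9
```

```bash
python3 -m handwheel '[0,0,0.0008,0,0,0, 0,0,0.0015,0,0,0, 0,0,0.0015,0,0,0]'
```

```text
clock: 38.4
position: [460.3, -5.7, 21.8]
tcp_rot: [3.137, -0.157, 0.0]
wrist_force: [-0.9, 0.6, 5.9]
opening: 66.1
grasp_force: 24.9
```

```bash
python3 -m handwheel '[0,0,0,0,0,0, 0,0,0,0,0,0, 0,0,0,0,0,0, 0,0,0,0,0,0, 0,0,0,0,0,0]' 86
python3 -m handwheel '[0,0,-0.01,0,0,0, 0,0,-0.04,0,0,0, 0,0,-0.1,0,0,0, 0,0,-0.2,0,0,0, 0,0,-0.22,0,0,0, 0,0,-0.22,0,0,0, 0,0,-0.22,0,0,0]'
python3 go.py 442.7 292.8 130 .05
```

```text
clock: 39.02
position: [460.3, -5.8, 21.3]
tcp_rot: [3.138, -0.157, 0.0]
wrist_force: [-0.1, 0.0, 1.3]
opening: 85.6
grasp_force: 0.0
clock: 39.9
position: [459.2, -5.9, 130.4]
tcp_rot: [3.137, -0.157, -0.003]
wrist_force: [0.1, 0.2, -0.5]
opening: 85.8
grasp_force: 0.0
row [-0.0927 -0.591   0.0007] rz -0.3 now [459.2  -5.9 130.4] yaw -0.1 tilt [-0.0022 -0.0001] F [ 0.1  0.2 -0.5] open 85.8 g 0.0 t 39.9
```

```bash
python3 - <<'E'
import numpy as np
for c in('top','scene'):
    W=np.load(c+'0.npz')['W']; m=(W[...,2]>60)&(W[...,2]<300)&(W[...,1]>330)&(W[...,1]<700)&(W[...,0]>300)&(W[...,0]<700)
    p=W[m]; print(c,len(p),np.percentile(p,[1,10,50,99],axis=0).round())
E
python3 -m handwheel '[-0.008,-0.05,0,0,0,0, -0.02,-0.14,0,0,0,0, -0.04,-0.26,0,0,0,0, -0.06,-0.38,0,0,0,-0.1, -0.08,-0.49,0,0,0,-0.2, -0.09,-0.57,0,0,0,-0.3, -0.0927,-0.591,0,0,0,-0.3, -0.0927,-0.591,0,0,0,-0.3, -0.0927,-0.591,0,0,0,-0.3, -0.0927,-0.591,0,0,0,-0.3, -0.0927,-0.591,0,0,0,-0.3]' 75
python3 go.py 442.7 292.8 33 .05
python3 - <<'E'
from fit import *
for c in('top','scene'):
    im,d,W=cloud(c); fit(c,im,'SL',460,-6,z=3,yaw=-.1)
cv2.imwrite('pics/g.png',np.hstack(TILES))
E
```

```text
top 775 [[442. 467.  61.]
 [450. 470.  72.]
 [488. 520. 111.]
 [532. 558. 241.]]
scene 924 [[444. 466.  62.]
 [452. 472.  73.]
 [494. 505. 112.]
 [537. 561. 240.]]
clock: 41.28
position: [444.0, 291.9, 131.4]
tcp_rot: [3.14, 0.076, 0.0]
wrist_force: [0.9, -0.0, 0.2]
opening: 75.2
grasp_force: 0.0
row [-0.0026 -0.0019  0.1967] rz -0.003 now [444.  291.9 131.4] yaw 0.048 tilt [ 0.0003 -0.0004] F [ 0.9 -0.   0.2] open 75.2 g 0.0 t 41.3
SL top [ 4.5821e+02 -4.7300e+00 -1.5000e-01] miss/area 0.22
SL scene [ 4.5922e+02 -2.4300e+00 -8.0000e-02] miss/area 0.121
```

View pics/g.png

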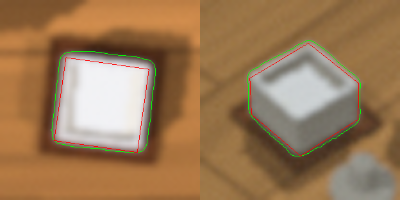

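The large square pot sits square and centred in the wooden tray in both views. Next is the small square pot.

```bash
python3 -m handwheel '[-0.002,-0.001,0.02,0,0,0, -0.002,-0.001,0.06,0,0,0, -0.002,-0.001,0.11,0,0,0, -0.002,-0.001,0.15,0,0,0, -0.002,-0.001,0.18,0,0,0, -0.002,-0.001,0.1955,0,0,0, -0.002,-0.001,0.1955,0,0,0, -0.002,-0.001,0.1955,0,0,0]' 75
python3 -m handwheel '[0,0,0,0,0,0, 0,0,0,0,0,0, 0,0,0,0,0,0, 0,0,0,0,0,0, 0,0,0,0,0,0, 0,0,0,0,0,0, 0,0,0,0,0,0, 0,0,0,0,0,0, 0,0,0,0,0,0]' 36 22
python3 -m handwheel '[0,0,-0.01,0,0,0, 0,0,-0.03,0,0,0, 0,0,-0.07,0,0,0, 0,0,-0.12,0,0,0, 0,0,-0.16,0,0,0, 0,0,-0.16,0,0,0, 0,0,-0.16,0,0,0, 0,0,-0.16,0,0,0]'
python3 go.py 460 -5.8 110 -.1
```

```text
clock: 42.38
position: [443.1, 293.7, 34.1]
tcp_rot: [-3.14, -0.078, -0.002]
wrist_force: [0.3, -0.3, -0.3]
opening: 74.8
grasp_force: 0.0
clock: 43.5
position: [442.6, 293.0, 33.6]
tcp_rot: [3.14, 0.078, -0.0]
wrist_force: [-0.6, -3.0, 5.2]
opening: 45.8
grasp_force: 21.9
clock: 44.5
position: [442.1, 293.0, 112.6]
tcp_rot: [3.14, 0.078, -0.002]
wrist_force: [-0.2, -0.1, -1.0]
opening: 46.0
grasp_force: 21.9
row [0.006  0.5986 0.0057] rz 0.3 now [442.1 293.  112.6] yaw 0.05 tilt [-0.0016 -0.0009] F [-0.2 -0.1 -1. ] open 46.0 g 21.9 t 44.5
```

```bash
python3 -m handwheel '[0,0.02,0,0,0,0, 0,0.07,0,0,0,0, 0.001,0.15,0,0,0,0.05, 0.002,0.24,0,0,0,0.1, 0.003,0.33,0,0,0,0.15, 0.004,0.42,0,0,0,0.2, 0.005,0.5,0,0,0,0.25, 0.006,0.56,0,0,0,0.3, 0.006,0.59,0,0,0,0.3, 0.006,0.5986,0,0,0,0.3, 0.006,0.5986,0,0,0,0.3, 0.006,0.5986,0,0,0,0.3]'
python3 -m handwheel '[0,0,0,0,0,0, 0,0,0,0,0,0, 0,0,0,0,0,0]'
python3 go.py 460 -5.8 68.5 -.1
python3 - <<'E'
from fit import *
im,d,W=cloud('scene'); cv2.imwrite('pics/i.png',cv2.resize(im[160:230,195:265],(500,500),interpolation=cv2.INTER_CUBIC))
E
```

```text
clock: 46.0
position: [460.5, -4.1, 113.6]
tcp_rot: [-3.137, 0.154, -0.0]
wrist_force: [-0.4, 0.7, -2.2]
opening: 45.9
grasp_force: 21.9
clock: 46.38
position: [460.5, -5.2, 113.5]
tcp_rot: [3.138, -0.157, -0.0]
wrist_force: [-0.6, -0.6, -1.9]
opening: 45.8
grasp_force: 21.9
row [-0.0009  0.0012  0.0901] rz 0.0 now [460.5  -5.2 113.5] yaw -0.1 tilt [-0.     -0.0001] F [-0.6 -0.6 -1.9] open 45.8 g 21.9 t 46.4
```

View pics/i.png

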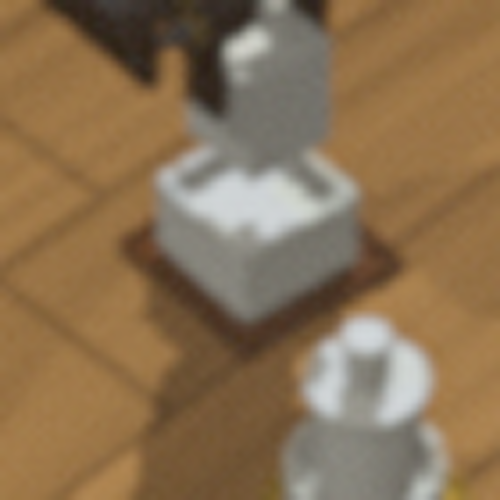

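The small square pot hangs parallel over the well, with both centres near x≈259. Lowering.

```bash
python3 -m handwheel '[-0.001,0.001,0.02,0,0,0, -0.001,0.001,0.04,0,0,0, -0.001,0.001,0.055,0,0,0, -0.001,0.001,0.065,0,0,0, -0.001,0.001,0.073,0,0,0, -0.001,0.001,0.08,0,0,0, -0.001,0.001,0.084,0,0,0, -0.001,0.001,0.086,0,0,0, -0.001,0.001,0.086,0,0,0, -0.001,0.001,0.086,0,0,0]'
python3 -m handwheel '[0,0,0.001,0,0,0, 0,0,0.002,0,0,0, 0,0,0.003,0,0,0, 0,0,0.0038,0,0,0, 0,0,0.0038,0,0,0]'
```

```text
clock: 47.68
position: [460.1, -5.9, 70.7]
tcp_rot: [3.138, -0.157, 0.001]
wrist_force: [0.9, 0.1, -1.1]
opening: 45.9
grasp_force: 21.9
clock: 48.3
position: [460.0, -5.8, 68.6]
tcp_rot: [3.138, -0.157, 0.0]
wrist_force: [0.3, -0.4, -2.3]
opening: 45.8
grasp_force: 21.9
```

```bash
python3 -m handwheel '[0,0,0.001,0,0,0, 0,0,0.0018,0,0,0, 0,0,0.0018,0,0,0]'
```

```text
clock: 48.68
position: [460.1, -5.8, 68.6]
tcp_rot: [3.137, -0.157, 0.0]
wrist_force: [-1.8, 0.2, 7.5]
opening: 45.8
grasp_force: 21.9
```

Seated at z 68.6, as expected (33.6 + 35). Releasing, then retreating.

```bash
python3 -m handwheel '[0,0,0,0,0,0, 0,0,0,0,0,0, 0,0,0,0,0,0, 0,0,0,0,0,0, 0,0,0,0,0,0]' 64
python3 -m handwheel '[0,0,-0.01,0,0,0, 0,0,-0.04,0,0,0, 0,0,-0.1,0,0,0, 0,0,-0.2,0,0,0, 0,0,-0.26,0,0,0, 0,0,-0.26,0,0,0]'
python3 -m handwheel '[0,0.05,0,0,0,0, 0,0.15,0,0,0,0, 0,0.3,0,0,0,0, 0,0.45,0,0,0,0, 0,0.55,0,0,0,0, 0,0.6,0,0,0,0, 0,0.6,0,0,0,0, 0,0.6,0,0,0,0, 0,0.6,0,0,0,0]'
python3 - <<'E'
from fit import *
D={}
for c in('top','scene'): D[c]=cloud(c)[0]
t=np.hstack([cv2.resize(D['top'][100:280,210:450],(400,300)),cv2.resize(D['scene'][150:285,150:330],(400,300))])
cv2.imwrite('pics/j.png',t)
E
```

```text
clock: 49.3
position: [460.0, -5.9, 67.7]
tcp_rot: [3.138, -0.157, -0.0]
wrist_force: [-0.2, -0.9, 0.0]
opening: 64.1
grasp_force: 0.0
clock: 50.05
position: [461.9, -5.7, 201.2]
tcp_rot: [-3.138, 0.157, -0.011]
wrist_force: [-0.5, -0.6, -0.5]
opening: 64.5
grasp_force: 0.0
clock: 51.18
position: [430.3, -302.6, 197.5]
tcp_rot: [-3.137, 0.153, 0.001]
wrist_force: [0.1, -0.4, 0.9]
opening: 64.0
grasp_force: 0.0
```

View pics/j.png

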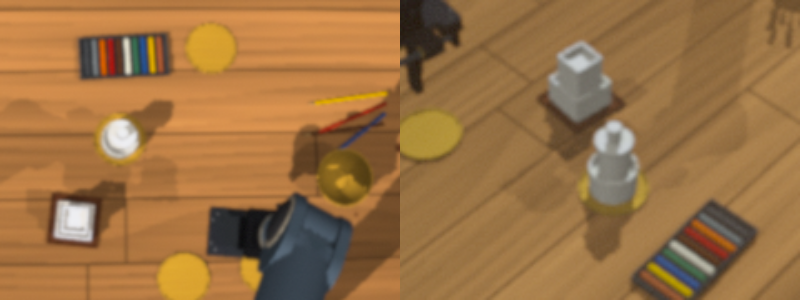

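Both stacks stand seated and centred, at (120,138) and (75,220) in the top view. The robot is clear of them, so I'm handing in.

```bash
python3 -c "
from workcell import robot
print(robot.sign_off())"
```

```text
the job is handed in; nothing more can be done
None
```

Both porcelain stacks are seated, upright and let go on their trays, with the lid on the round one, and I handed the job in at about 51 s on the clock.

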